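Open the child-safe blade box by its concealed catch

TASK

The low wooden box on the worktop keeps the pantry's sharp things behind a child-safety catch: one of the six look-alike slats in the flat panel along its near edge is a hidden spring push-plate, and only touch tells which. Feel along the slats with the fingertips, press the one that gives right in until the lid springs ajar, then push the lid by its upright lip all the way back to its stop and come away. Lift nothing, and leave the scissors inside and the jars and egg cup beside the box as they are.

Things in the scene. Friction and masses are not known exactly. Their poses are not given: they have to be found in the camera images.
- panel (a point): Middle of the slat panel, on the slats' top surface (70 mm above the worktop). z up; x the way the lid opens (away from the robot, within 0.2 rad); y along the row. Six identical slats, each 57 mm (x) by 46.5 mm (y), lie side by side at y = -120, -72, -24, 24, 72, 120 mm; any one may be the catch. The wooden frame round them stands 2 mm higher.
- catch (a joint): Travel of the hidden push-plate in m: 0 flush, 0.008 fully in. It looks like the other slats and lies level with them, but gives straight down against a spring (about 2 N to start, 5 N fully in) and comes up when let go; the other five slats are rigid. 5 to 6 mm of travel frees the lid.
- blade_box: The wooden box, 228 mm (x) by 316 mm (y), 72 mm high, screwed to the worktop; origin at the middle of its underside, axes as the panel's. The panel's middle is at x = -75 mm.
- lid_lip (a point): Middle of the near face of the lid's upright lip, 80 mm above the worktop; moves with the lid; axes as the panel's. The lip is a rounded wooden strip 262 mm long (y), 10 mm thick (x), its top 90 mm above the worktop, 18 mm above the frame. Shut, this face is 39 mm beyond the panel's middle (x).
- lid (a joint): Slide of the lid in m along the panel's +x: 0 shut and latched, 0.100 at its stop, wide open. When the catch is pressed, two spring pins throw it open some 15 to 25 mm; from there it slides with a drag of 1 to 3 N and stays where it is left.
- scissors: Kitchen scissors lying loose on the floor of the box under the lid (9 mm thick, top 17 mm above the worktop); to be left alone.
- jar_olives: Glass jar with a yellow lid, 85 mm across, 110 mm high, standing left of the box; origin at its base.
- egg_cup: Cream stoneware egg cup, 50 mm across, 61 mm high, right of the box; origin at its base.
- spice_jar: Small glass spice jar, 47 mm across, 98 mm high, right of the box; origin at its base.

How it is judged:
By the outcome, as a careful person would: the job done as asked, in the order asked, and still so for the second after the job is handed in, with the robot touching nothing.
It also fails if it takes over 51 s, if anything falls off the work surface, if the arm or the gripper's body presses on something with over 40 N, if the wrist force passes 120 N, or if a joint passes its speed limit or range.

ROBOT

A 6-joint arm with a two-finger parallel gripper is mounted at the origin on a cart in front of the work surface, level with it; the furniture and walls round the work are solid. World frame = base frame: x ahead of the robot, y to its left, z up, the work surface at z = 0. Lengths are in m, angles in rad, forces in N, time in s.
With the tool pointing down it reaches from about 0.375 to 0.975 m from the base axis. Payload 3.8 kg.
Tool frame: the origin (TCP) lies at the very end of the fingers, on their centre line; the grasp point (between the pads) lies 19 mm behind it; z points along the fingers, y is the line along which they close (so a half turn about z gives the same grasp; the last joint's range is limited). The gripper opens to 85 mm and grips with 20 to 120 N. Pads are 22 mm wide; open, the fingers measure 114 mm over their backs; the gripper's body (76 mm by 85 mm) begins 54 mm behind the grasp point. The pads swing forward as they close: fully open they stand 13 mm farther back than shut.
Start: joints at [1.231, 0.264, 1.604, -0, 1.274, -0.037], TCP at [0.201, 0.644, 0.231] pointing down, gripper open.
Joint ranges: [-2.63, 2.63], [-0.94, 2.18], [0.31, 2.57], [-1.31, 4.45], [0, 2.66], [-2.55, 2.55]. Speed limits (rad/s): [2.57, 2.57, 3.14, 3.14, 3.14, 3.14].

INTERFACE

Orientations are given as a rotation vector (axis times angle).
In Python, from workcell import monitor, viewer, job gives the robot as it stands. The module is installed in compiled form; this text tells all that it offers.
- The arm moves only by the tool step_arm, never from a script. Its argument "series" is one flat list of numbers, 4 for each row, row after row: the shift along the tool's x, y, z in m, then the turn about the tool's z in rad. A call has 1 to 8 rows; each row is the pose to reach, as a shift and turn from the pose commanded when the call began, along the tool's axes at that moment; what a row does not reach only later rows make up. A row lasts 1/8 s, in which the tool goes at most 62.5 mm and 10.7 degrees, less where a joint would pass 70% of its speed; a pose out of reach is approached as far as the arm can. A call with a gripper value outside its range is refused whole. "gripper" is the opening, from 0 (shut) to 1 (fully open), set as the call begins (left out, the last holds). The fingers move at their own pace and stop on an object; "newtons" is the grip in N (left out, the last holds). Time passes only in rows, so rows that repeat a pose let the fingers close. It gives the time, the measured TCP pose, the force, the opening and the grip force at its end, in the units of the state.
- monitor.read_state(): the state, without advancing time (a new reading comes with each control period).
- viewer.read_camera(name): name is "scene" or "top" or "wrist"; returns a dict with "image" (384x512x3 uint8, red, green, blue), "intrinsics" (3x3 intrinsics, pixels), "distortion" ([k1, k2, p1, p2, k3] as OpenCV has them; the pictures are not rectified), "T" (4x4, takes a point from camera to world coordinates); the wrist camera has in their place "hand_eye" (4x4, takes a point from camera to tool coordinates, whose origin is the TCP and whose axes are the flange's). Camera axes: x right, y up, looking along -z (the intrinsics and any distortion apply to the point x, -y, -z); pixel columns grow to the right and rows downward; lengths in m; the calibration is good to about 2 mm. A picture is of the moment at which its call begins: read the wrist's pose just before it. There is no depth.
- job.finish_job(): hands the job in; it is judged then, once.
Trained networks look in a picture, given as the dict that the camera call returned (one of the last four; its "shot" number tells which), for a name from the list of things; names that differ only in an ending like _2 or _b are one class to them, and where a whole thing is asked for, a point or a joint stands for the part that bears it (a point fixed in the world has none). Each returns a list of dicts, best first, with "score" (0 to 1); they miss things now and then, are a little off and sometimes report something else, mostly with a low value. They report only what shows in the picture. A call takes as long as a camera call.
- viewer.boxes_of(picture, label): "extent" ([centre column, centre row, width, height] in pixels, round what is visible of it).
- viewer.spot_point(picture, label): "point" ([column, row] in pixels: a listed point, or the origin of a listed thing).
The state is a dict: "time": time; "q": joint angles; "joint_vel": joint speeds; "joint_torque": joint torques, N m; "tool_pos": TCP position; "tcp_rot": TCP orientation; "wrist_force": force on the tool from outside, world axes, zero at the start; "torque": the same for the moment, N m; "width": opening from 0.0 (shut) to 1.0 (fully open); "grip_force": force on a finger pad.
Only numpy, scipy, OpenCV 4.12 (cv2) and the standard library are available. Lean on these libraries where they do the work, as an engineer would, in place of code of your own. Each camera call takes 0.05 s, during which the arm holds its last target. There are 200 camera calls.

## Working session

There is one attempt and no reset: what is moved stays moved. The work goes in short steps, Python scripts to look and compute and a tool call to move; the robot and the scene stay as the last step left them, time stands still between calls to the robot, and variables do not carry over. Pictures are saved under pics/ and viewed, at most 10 in all, crops included, and the job is handed in when it is done.

Besides the shell and the picture viewer there is one more tool, called after ">>>" in YAML: its name, and indented under it one key for each argument. step_arm: Moves the arm, as the interface text tells. Its arguments: {"type":"object","properties":{"series":{"type":"array"},"gripper":{"type":"number"},"newtons":{"type":"number"}},"required":["series"]}

```bash
mkdir -p pics; cat > h.py <<'E'
import numpy as np, cv2
from workcell import monitor, viewer, job
from scipy.spatial.transform import Rotation as R
def ray(p,px,T=None):
    T=p["T"] if T is None else T
    u=cv2.undistortPoints(np.array([[px]],float),np.array(p["intrinsics"]),np.array(p["distortion"]))[0,0]
    d=T[:3,:3]@np.array([u[0],-u[1],-1]); return T[:3,3],d
def atz(p,px,z,T=None):
    o,d=ray(p,px,T); return o+d*(z-o[2])/d[2]
def save(p,n): cv2.imwrite("pics/"+n+".png",cv2.cvtColor(p["image"],cv2.COLOR_RGB2BGR))
E
python3 - <<'E'
from h import *
s=monitor.read_state();print(s)
Z={"panel":.07,"lid_lip":.08,"blade_box":0,"jar_olives":0,"egg_cup":0,"spice_jar":0}
for c in ("top","scene"):
    p=viewer.read_camera(c);p["T"]=np.array(p["T"]);save(p,c)
    for n,z in Z.items():
        for r in viewer.spot_point(p,n)[:1]: print(c,n,r["score"],np.round(r["point"],1),np.round(atz(p,r["point"],z),4))
E
```

```text
{'time': 0.0, 'q': array([ 1.23111135e+00,  2.64770374e-01,  1.60539734e+00,  2.10506922e-06,
        1.27370213e+00, -3.69001397e-02]), 'joint_vel': array([-1.20942234e-04,  9.13422738e-04,  3.89297733e-04,  1.17992598e-03,
       -2.64661898e-04, -6.55480030e-06]), 'joint_torque': array([ 4.24822683e-04, -5.15076900e+01, -3.67330992e+01, -2.01065486e-04,
        1.26384161e-02,  3.32218451e-05]), 'tool_pos': array([0.20102428, 0.64359175, 0.22993782]), 'tcp_rot': array([-0.47373466, -3.10523382,  0.00351271]), 'wrist_force': array([-0.79391372, -1.60943368, -0.11945697]), 'torque': array([ 0.02253216, -0.04935024,  0.01788107]), 'grip_force': 0.0, 'width': 0.9996989164045997}
top panel 0.95 [297.6 214.3] [ 0.4776 -0.0583  0.07  ]
top lid_lip 0.58 [295.4 196.8] [ 0.5256 -0.0507  0.08  ]
top blade_box 0.7 [293.2 189.6] [ 0.5599 -0.05    0.    ]
top jar_olives 0.57 [209.2 199.8] [0.5228 0.1994 0.    ]
top egg_cup 0.7 [368.6 212. ] [ 0.4981 -0.2746  0.    ]
top spice_jar 0.69 [366.7 180.8] [ 0.5923 -0.2702  0.    ]
scene panel 0.94 [249.5 213.8] [ 0.4735 -0.0584  0.07  ]
scene lid_lip 0.95 [265.7 204.6] [ 0.5248 -0.0559  0.08  ]
scene blade_box 0.85 [274.3 225.4] [ 0.5581 -0.0481  0.    ]
scene jar_olives 0.69 [218.7 192.8] [0.5184 0.2062 0.    ]
scene egg_cup 0.91 [307.8 279.4] [ 0.493  -0.2809  0.    ]
scene spice_jar 0.64 [343.5 268.7] [ 0.588  -0.2967  0.    ]
```

```bash
python3 - <<'E'
import cv2
i=cv2.imread("pics/top.png")[130:260,180:400]
cv2.imwrite("pics/topc.png",cv2.resize(i,None,fx=3.6,fy=3.6,interpolation=cv2.INTER_CUBIC))
E
```

```text
(no output)
```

View pics/topc.png

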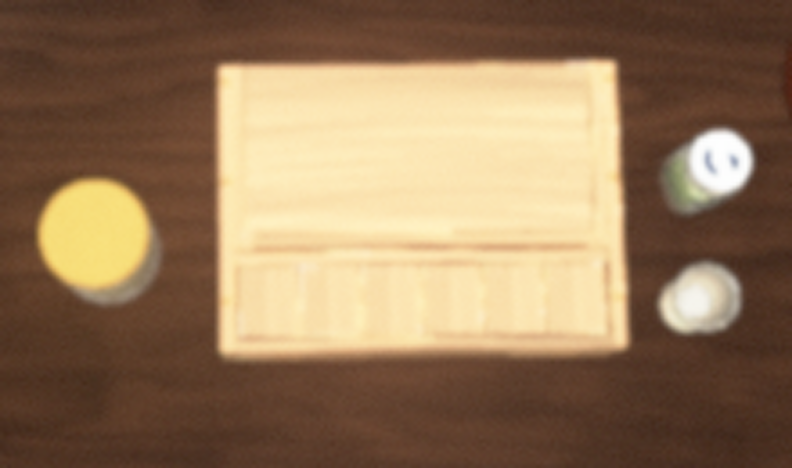

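The crop shows the shut box with six slats along its near edge: slat field corners are near (238,340), (606,333), (606,258) and (238,265) in the crop. The olive jar is on the left, and the egg cup and spice jar are on the right.

```bash
python3 - <<'E'
from h import *
p=viewer.read_camera("top");p["T"]=np.array(p["T"])
P=[atz(p,(u/3.6+180-.36,v/3.6+130-.36),z) for u,v,z in [(238,340,.07),(606,333,.07),(606,258,.07),(238,265,.07),(220,357,.072),(629,347,.072),(616,62,.072),(219,66,.072)]]
P=np.array(P);print(P.round(4))
for a in (P[:4],P[4:]):
    print("mid",a.mean(0).round(4),"yaw",[round(np.arctan2(-(l-r)[0],(l-r)[1]),3) for l,r in ((a[0],a[1]),(a[3],a[2]))],np.linalg.norm(a[0]-a[1]),np.linalg.norm(a[0]-a[3]))
s=monitor.read_state();print(R.from_rotvec(s["tcp_rot"]).as_matrix().round(3))
E
```

```text
[[ 0.4466  0.0861  0.07  ]
 [ 0.4591 -0.1993  0.07  ]
 [ 0.518  -0.1997  0.07  ]
 [ 0.5053  0.0879  0.07  ]
 [ 0.4329  0.0995  0.072 ]
 [ 0.4485 -0.2166  0.072 ]
 [ 0.6758 -0.2081  0.072 ]
 [ 0.6643  0.1078  0.072 ]]
mid [ 0.4823 -0.0562  0.07  ] yaw [np.float64(0.044), np.float64(0.044)] 0.2857358820511765 0.05868242848243047
mid [ 0.5554 -0.0543  0.072 ] yaw [np.float64(0.049), np.float64(0.036)] 0.3165348834372258 0.2314966765936339
[[-0.955  0.298  0.   ]
 [ 0.298  0.955  0.   ]
 [ 0.     0.    -1.   ]]
```

>>> step_arm:
  series: [-0.435, -0.474, 0.05, -0.345, -0.435, -0.474, 0.05, -0.345, -0.435, -0.474, 0.05, -0.345, -0.435, -0.474, 0.05, -0.345, -0.435, -0.474, 0.05, -0.345, -0.435, -0.474, 0.05, -0.345, -0.435, -0.474, 0.05, -0.345, -0.435, -0.474, 0.05, -0.345]
  gripper: 0

```text
time: 1.75
tool_pos: [0.4142, 0.1915, 0.193]
tcp_rot: [-0.067, 3.139, 0.001]
wrist_force: [1.6, -0.3, -1.1]
width: 0.003
grip_force: 0.0
```

>>> step_arm:
  series: [-0.055, -0.132, 0.05, 0, -0.055, -0.132, 0.05, 0, -0.055, -0.132, 0.05, 0, -0.055, -0.132, 0.05, 0, -0.055, -0.132, 0.05, 0, -0.055, -0.132, 0.05, 0]

```text
time: 2.5
tool_pos: [0.474, 0.0647, 0.1432]
tcp_rot: [-0.069, 3.14, 0.001]
wrist_force: [0.1, 0.1, 0.1]
width: -0.0
grip_force: 0.0
```

```bash
python3 - <<'E'
from h import *
s=monitor.read_state();print(s["time"],s["tool_pos"],s["tcp_rot"],s["wrist_force"])
p=viewer.read_camera("wrist");save(p,"w1")
T=np.eye(4);T[:3,:3]=R.from_rotvec(s["tcp_rot"]).as_matrix();T[:3,3]=s["tool_pos"];T=T@np.array(p["hand_eye"])
print(T.round(3))
for n,z in (("panel",.07),("lid_lip",.08)):
    for r in viewer.spot_point(p,n)[:1]: print(n,r,atz(p,r["point"],z,T))
E
```

```text
2.5 [0.47402457 0.06474741 0.14317702] [-6.87403985e-02  3.13981499e+00  5.17419675e-04] [0.11173669 0.12413087 0.1185735 ]
[[-0.043 -0.965 -0.26   0.408]
 [ 0.999 -0.042 -0.011  0.062]
 [-0.    -0.26   0.966  0.286]
 [ 0.     0.     0.     1.   ]]
lid_lip {'point': [114.3, 251.2], 'score': 0.7} [ 0.52119038 -0.05455002  0.08      ]
```

View pics/w1.png

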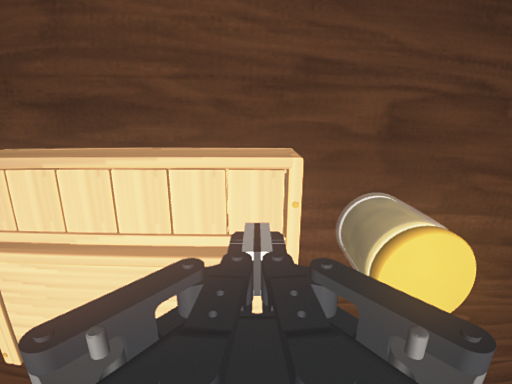

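Closed fingertips are at about (257,230). The last slat spans columns 228 to 286 and rows 169 to 234, with the yellow-lidded jar well clear to the right.

```bash
python3 - <<'E'
from h import *
s=monitor.read_state()
p=viewer.read_camera("wrist")
T=np.eye(4);T[:3,:3]=R.from_rotvec(s["tcp_rot"]).as_matrix();T[:3,3]=s["tool_pos"];T=T@np.array(p["hand_eye"])
for q in [(227,169),(285,169),(229,234),(287,234),(6,170),(17,233)]: print(q,atz(p,q,.07,T).round(4))
E
```

```text
(227, 169) [0.4485 0.0393 0.07  ]
(285, 169) [0.4465 0.0858 0.07  ]
(229, 234) [0.5048 0.0419 0.07  ]
(287, 234) [0.5026 0.0915 0.07  ]
(6, 170) [ 0.4564 -0.1508  0.07  ]
(17, 233) [ 0.5146 -0.1519  0.07  ]
```

>>> step_arm:
  series: [-0.001, 0, 0.05, 0, -0.001, 0, 0.068, 0, -0.001, 0, 0.071, 0, -0.001, 0, 0.074, 0, -0.001, 0, 0.075, 0, -0.001, 0, 0.075, 0]

```text
time: 3.45
tool_pos: [0.4752, 0.064, 0.07]
tcp_rot: [0.067, -3.141, -0.0]
wrist_force: [-7.0, -0.3, 11.3]
width: -0.001
grip_force: 5.7
```

>>> step_arm:
  series: [0, 0, -0.012, 0, 0, -0.024, -0.012, 0, 0, -0.048, -0.012, 0, 0, -0.048, -0.008, 0, 0, -0.048, -0.003, 0, 0, -0.048, 0, 0, 0, -0.048, 0, 0]

```text
time: 4.32
tool_pos: [0.4775, 0.0161, 0.07]
tcp_rot: [0.068, -3.141, 0.001]
wrist_force: [-6.9, -1.4, 19.1]
width: 0.001
grip_force: 9.6
```

>>> step_arm:
  series: [0, 0, -0.012, 0, 0, -0.024, -0.012, 0, 0, -0.048, -0.012, 0, 0, -0.048, -0.008, 0, 0, -0.048, -0.003, 0, 0, -0.048, 0, 0, 0, -0.048, 0, 0]

```text
time: 5.2
tool_pos: [0.4789, -0.0316, 0.0673]
tcp_rot: [0.067, -3.14, -0.0]
wrist_force: [-0.3, 0.9, 1.2]
width: 0.005
grip_force: 1.0
```

>>> step_arm:
  series: [0, 0, 0.002, 0, 0, 0, 0.004, 0, 0, 0, 0.0055, 0, 0, 0, 0.006, 0, 0, 0, 0.0065, 0, 0, 0, 0.0065, 0]

```text
time: 5.95
tool_pos: [0.4791, -0.0321, 0.062]
tcp_rot: [0.066, -3.141, -0.0]
wrist_force: [-3.9, 1.3, 10.1]
width: -0.002
grip_force: 5.0
```

```bash
python3 - <<'E'
from h import *
for c in ("top","scene"):
    p=viewer.read_camera(c);p["T"]=np.array(p["T"]);save(p,c+"2")
    for r in viewer.spot_point(p,"lid_lip")[:1]: print(c,r["score"],r["point"],atz(p,r["point"],.08))
E
```

```text
scene 0.88 [267.1, 204.3] [ 0.52875109 -0.0565577   0.08      ]
```

View pics/scene2.png

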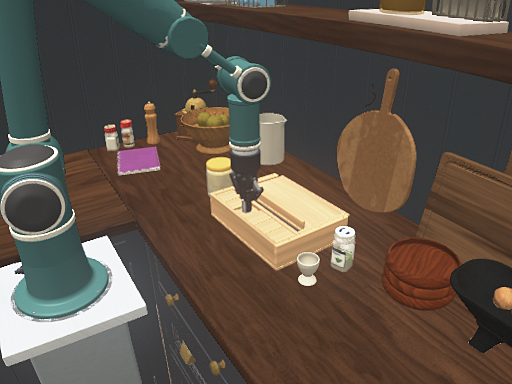

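```bash
python3 - <<'E'
import cv2,numpy as np
f=lambda n:cv2.resize(cv2.imread(f"pics/{n}.png")[170:265,200:355],None,fx=5,fy=3.1,interpolation=cv2.INTER_CUBIC)
cv2.imwrite("pics/cmp.png",np.vstack([f("scene"),f("scene2")]))
E
```

```text
(no output)
```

View pics/cmp.png

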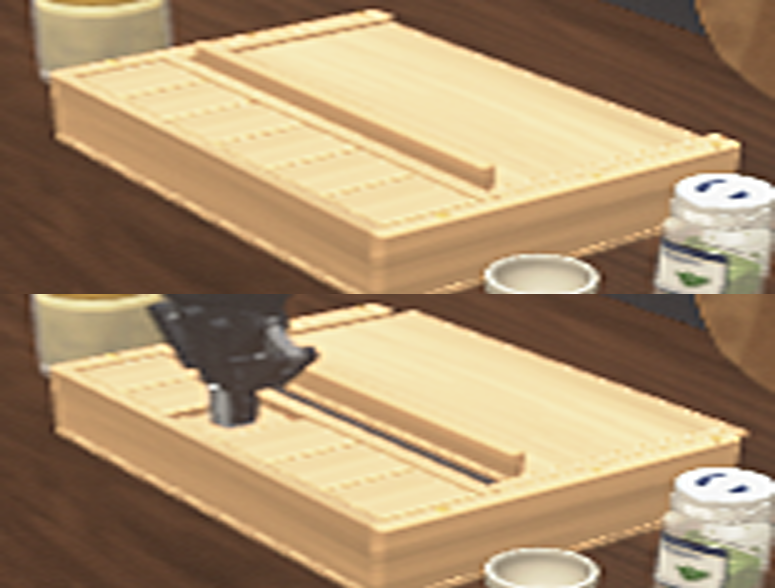

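The lower half shows the lid ajar, with a dark gap beside the lip and the push-plate pressed in. Next I lift above the frame, centre on the lip and push.

>>> step_arm:
  series: [0, 0, -0.018, 0, 0, -0.012, -0.0185, 0, -0.012, -0.024, -0.0185, 0, -0.03, -0.024, -0.0185, 0, -0.04, -0.024, -0.0185, 0, -0.048, -0.024, -0.0185, 0, -0.056, -0.024, -0.0185, 0, -0.064, -0.024, -0.0185, 0]

```text
time: 7.15
tool_pos: [0.5437, -0.0534, 0.079]
tcp_rot: [0.067, -3.139, 0.0]
wrist_force: [-2.0, -1.1, -0.8]
width: 0.002
grip_force: 0.9
```

>>> step_arm:
  series: [-0.008, 0, 0, 0, -0.016, 0, 0, 0, -0.024, 0, 0, 0, -0.032, 0, 0, 0, -0.04, 0, 0, 0, -0.047, 0, 0, 0, -0.053, 0, 0, 0, -0.057, 0, 0, 0]

```text
time: 8.15
tool_pos: [0.6015, -0.0511, 0.0797]
tcp_rot: [-0.066, 3.14, -0.0]
wrist_force: [-2.1, 0.4, -0.8]
width: -0.0
grip_force: 0.7
```

>>> step_arm:
  series: [-0.003, 0, 0, 0, -0.005, 0, 0, 0, -0.007, 0, 0, 0, -0.007, 0, 0, 0]

```text
time: 8.65
tool_pos: [0.6084, -0.0508, 0.0798]
tcp_rot: [-0.066, 3.14, -0.0]
wrist_force: [-0.7, 0.0, 0.0]
width: 0.004
grip_force: 0.2
```

>>> step_arm:
  series: [-0.002, 0, 0, 0, -0.004, 0, 0, 0, -0.004, 0, 0, 0]

```text
time: 9.02
tool_pos: [0.6093, -0.0508, 0.0797]
tcp_rot: [0.067, -3.135, 0.0]
wrist_force: [-10.4, -1.0, 7.6]
width: 0.002
grip_force: 4.9
```

The force jump at x=0.609 matches the expected stop at about 0.609. I'll press slightly more, then back off and go up.

>>> step_arm:
  series: [-0.002, 0, 0, 0, -0.002, 0, 0, 0, 0.01, 0, 0, 0, 0.02, 0, -0.01, 0, 0.03, 0, -0.06, 0, 0.03, 0, -0.12, 0, 0.03, 0, -0.15, 0, 0.03, 0, -0.15, 0]

```text
time: 10.02
tool_pos: [0.5846, -0.0522, 0.2346]
tcp_rot: [-0.066, 3.132, -0.002]
wrist_force: [-0.2, 0.7, -1.1]
width: 0.005
grip_force: 0.0
```

```bash
python3 - <<'E'
from h import *
s=monitor.read_state();print(s["time"],s["tool_pos"],s["wrist_force"])
p=viewer.read_camera("scene");p["T"]=np.array(p["T"]);save(p,"s3")
for n,z in (("lid_lip",.08),("egg_cup",0),("spice_jar",0),("jar_olives",0)):
    for r in viewer.spot_point(p,n)[:1]: print(n,r["score"],r["point"],atz(p,r["point"],z))
i=p["image"][150:300,190:370,::-1];cv2.imwrite("pics/s3c.png",cv2.resize(i,None,fx=4,fy=4,interpolation=cv2.INTER_CUBIC))
E
```

```text
10.025 [ 0.58459699 -0.05222382  0.23456738] [-0.17164504  0.70499499 -1.06310444]
lid_lip 0.82 [290.9, 192.5] [ 0.61975834 -0.03743626  0.08      ]
egg_cup 0.9 [306.8, 279.7] [ 0.49048068 -0.28049454  0.        ]
spice_jar 0.85 [343.2, 270.0] [ 0.58403912 -0.29999335  0.        ]
jar_olives 0.94 [219.2, 191.9] [0.52253941 0.21078994 0.        ]
```

View pics/s3c.png

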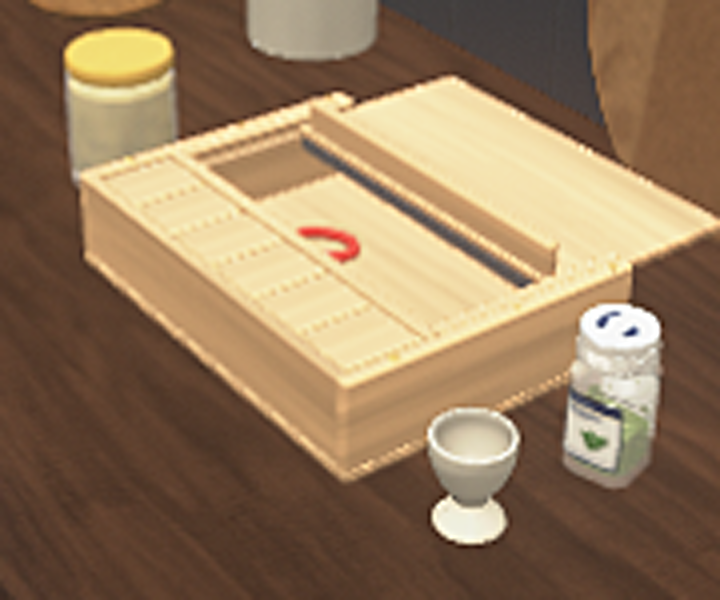

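The lid stands wide open with its lip at about (430,190) in the crop. The scissors' red handle shows inside at (330,243), the jars and egg cup stand in place, and the arm is clear.

```bash
python3 -c "
from workcell import job; print(job.finish_job())"
```

```text
the job is handed in; nothing more can be done
None
```

The job is handed in: the third slat from the left (y = +24 mm) was the catch, the lid is pushed back to its stop, and the arm is clear, with the scissors, jars and egg cup left alone.

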